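# Dock a test cassette on the reader's hidden pin

## Robot

A 7-joint arm with a two-finger parallel gripper is mounted at the origin on the work surface. World frame = base frame: x ahead of the robot, y to its left, z up, the work surface at z = 0. Lengths are in m, angles in rad, forces in N, time in s.
With the tool pointing down it reaches from about 0.4 to 0.9 m from the base axis. Payload 5.5 kg.
Tool frame: the origin (TCP) lies on the mounting face of the last link; the fingertips stand 178 mm ahead of it and the grasp point (between the pads) lies 159 mm ahead of it (robot.pinch_z is the distance from the TCP to the grasp point, in m); z points along the fingers, y is the line along which they close (so a half turn about z gives the same grasp; the last joint's range is limited). The gripper opens to 92 mm and grips with 3 to 60 N. Pads are 19 mm wide; open, the fingers measure 130 mm over their backs; the gripper's body (75 mm by 190 mm) begins 47 mm behind the grasp point.
Start: joints at [-1.043, 0.501, -0.427, 1.55, 0.221, 1.138, -0.21], TCP at [0.17, 0.627, 0.405] pointing down, gripper open.
Joint ranges: [-2.88, 2.88], [-0.31, 2.03], [-1.54, 1.56], [0.2, 2.42], [-1.41, 4.55], [0.19, 2.02], [-2.57, 2.57]. Speed limits (rad/s): [2.57, 2.57, 3.14, 3.14, 3.14, 3.14, 3.14].

## Interface

Orientations are given as a unit quaternion [x, y, z, w].
In Python, from rig import robot gives the robot as it stands.
- The arm moves only by the shell command python3 shift.py 'ROWS' [OPENING] [FORCE]. ROWS is a JSON list of rows, 1 to 5 of them, each an object with the fields pos (a list: dx, dy, dz in m), turn_vec (a list: a rotation vector rx, ry, rz in rad); a field left out counts as zero; each row is the pose to reach, as a shift and turn from the pose commanded when the command began, along the tool's axes at that moment; what a row does not reach only later rows make up. A row lasts 1/8 s, in which the tool goes at most 0.0625 m and 0.188 rad, less where a joint would pass 70% of its speed; a pose out of reach is approached as far as the arm can. OPENING is the finger opening in m, set as the command begins (- or left out keeps the last). The fingers move at their own pace and stop on an object; FORCE is the grip in N (left out, the last holds). Time passes only in rows, so rows that do not move let the fingers close. It prints the time, the measured TCP pose, the force, the opening and the grip force at its end. Input that does not fit is refused with a message, and nothing moves.
- robot.observe(): the state, without advancing time (a new reading comes with each control period).
- robot.get_image(name): name is "side" or "top"; returns (picture, depth): 480x640x3 uint8, red, green, blue; 480x640 float32, m along the optical axis (not along the pixel's ray), 0 where there is no reading.
- robot.get_calibration(name): a dict with "mtx" (3x3 intrinsics, pixels), "world_from_camera" (4x4, takes a point from camera to world coordinates). Camera axes: x right, y down, z forward; pixel columns grow to the right and rows downward; lengths in m; the calibration is good to about 2 mm. A picture is of the moment at which its call begins. get_calibration takes no time and is no camera call.
- robot.hand_in(): hands the job in; it is judged then, once.
The state is a dict: "time_s": time; "joint_positions": joint angles; "qd": joint speeds; "effort": joint torques, N m; "position": TCP position; "eef_rot": TCP orientation; "contact_force": force on the tool from outside, world axes, zero at the start; "moment": the same for the moment, N m; "width": finger opening in m; "gripper_force": force on a finger pad.
Only numpy, scipy, OpenCV 4.12 (cv2) and the standard library are available. Lean on these libraries where they do the work, as an engineer would, in place of code of your own. Each camera call takes 0.05 s, during which the arm holds its last target. There are 200 camera calls.

## Task

Draw the tallest test cassette straight up out of the slotted rack by its top edge, lower it into the channel on top of the reader at the end nearest the console with the display, and slide it along the channel away from the console until its bottom notch drops over the locating pin hidden down there. Then press it fully down against the sprung carriage and finish still gripping it and holding it down; do not let go. Leave the two lower cassettes standing in the rack, and the beaker, dropper bottle and jar where they are.

Things in the scene. Friction and masses are not known exactly. Their poses are not given: they have to be found in the camera images.
- cassette_tall: The cassette to dock: a plain white rigid plate, 120 mm wide (its x), 8 mm thick (its y), 130 mm tall (its z), 0.1 to 0.2 kg, the tallest of the three in the rack. Origin: centre of its bottom edge. A through notch 12 mm wide (x), 30 mm deep, is cut up into the middle of the bottom edge. A half turn about z makes no difference.
- cassette_low_a: A lower cassette, same shape but only 95 mm tall, standing in another slot of the rack. Leave it. Origin: centre of its bottom edge.
- cassette_low_b: The other lower cassette, same as cassette_low_a. Leave it.
- rack: Aluminium rack fixed to the bench, 150 mm (x) by 178 mm (y), 50 mm high. Three slots run along its x, at y = -55, 0 and +55 mm; each is 11.6 mm wide and 128 mm long, its floor 12 mm above the bench, its fences 50 mm high. Any cassette may be in any slot. Origin: centre of its underside, on the bench.
- reader: White bench-top reader fixed to the bench, 255 mm (x) by 160 mm (y), deck 80 mm high; a console 45 mm long with a sloping display, up to 110 mm high, at its -x end begins 105 mm from the origin. Origin: on the bench, below the middle of the channel, which runs along the reader's x.
- channel (a point): Middle of the channel's mouth at deck height, 80 mm above the bench; axes as the reader's. The channel is 188 mm long (x from -94 to +94) and 12 mm wide between guide walls that end 66 mm above the bench; above them a flared mouth widens to about 24 mm. Console end: cassette centre at x about -27 mm (-34 is as far as it goes).
- pin_zone (a point): Middle of the channel at the height of the pin's top, 52 mm above the bench. The hidden steel pin (8 mm diameter, tapering to 4 mm over its top 3 mm) stands at y = 0 and x anywhere from -12 to +22 mm of here, not listed. A cassette in the channel always covers it: it stands on the pin's top, or, notch over the pin, drops 12 mm onto the carriage.
- carriage (a joint): The sprung carriage that is the channel's floor, in m: 0 at rest, its top 40 mm above the bench; grows as it is pressed down, to a stop at 0.008 (top 32 mm above the bench). It starts to move at about 4 N (a cassette's own weight hardly moves it), takes about 12 N fully down (the cassette weight counts), and springs back when let go.
- beaker: White beaker, 66 mm across, 85 mm high, standing on the bench between rack and reader. Leave it. Origin: centre of its underside.
- drops: Small white dropper bottle, 32 mm across, 70 mm high, between rack and reader, farther from the robot than the beaker. Leave it. Origin: centre of its underside.
- jar: Amber glass jar with white cap, 60 mm across, 85 mm high, on the bench beyond rack and reader. Leave it. Origin: centre of its underside.

How it is judged:
On the way, in this order (a step that is already met when the one before it is completed fails the run):
1. the tall cassette is held by the fingers, drawn up clear of the rack (contact force between the fingers and cassette_tall above 1 N and contact force between cassette_tall and rack below 0.05 N and z of cassette_tall in the frame of rack above 0.052 m), for 0.1 s.
2. the cassette is down between the channel's guide walls at the console end, on or just above the pin's top (x of cassette_tall in the frame of reader between -0.036 and -0.018 m and y of cassette_tall in the frame of reader between -0.006 and 0.006 m and z of cassette_tall in the frame of reader below 0.058 m), for 0.1 s.
3. the cassette stands in the channel, dropped over the hidden pin (x of cassette_tall in the frame of reader between -0.03 and 0.03 m and y of cassette_tall in the frame of reader between -0.005 and 0.005 m and angle between cassette_tall's own z axis and vertical below 0.08 rad and z of cassette_tall in the frame of reader below 0.044 m), for 0.1 s.
At the end, for the whole second after the job is handed in: The tall cassette stands upright (within 0.08 rad) in the reader's channel with its notch over the pin, its bottom edge lower than 35.5 mm above the bench and the carriage pressed more than 6 of its 8 mm, still held by the fingers (more than 3 N) and still; the two lower cassettes stand in the rack (x of cassette_tall in the frame of reader between -0.03 and 0.03 m and y of cassette_tall in the frame of reader between -0.005 and 0.005 m and angle between cassette_tall's own z axis and vertical below 0.08 rad and z of cassette_tall in the frame of reader below 0.0355 m and value of joint carriage above 0.006 m and contact force between the fingers and cassette_tall above 3 N and linear speed of cassette_tall below 0.03 m/s and z of each of cassette_low_a, cassette_low_b in the frame of rack below 0.02 m); the arm keeps its last pose, push and grip.
It fails at once if a lower cassette was pulled up or shifted more than 20 mm (distance of any of cassette_low_a, cassette_low_b from where it was at the start of the episode above 0.02 m).
It fails at once if the beaker, dropper bottle or jar was pushed more than 30 mm (distance of any of beaker, drops, jar from where it was at the start of the episode above 0.03 m).
It also fails if it takes over 58 s, if anything falls off the work surface, if the arm or the gripper's body presses on something with over 40 N, if the wrist force passes 120 N, or if a joint passes its speed limit or range.

## Working session

There is one attempt and no reset: what is moved stays moved. The work goes in short steps, Python scripts to look and compute and a shell command to move; the robot and the scene stay as the last step left them, time stands still between calls to the robot, and variables do not carry over. Pictures are saved under pics/ and viewed, at most 10 in all, crops included, and the job is handed in when it is done.

```bash
ls; mkdir -p pics
python3 - <<'E'
from rig import robot
import cv2,numpy as np
for n in("side","top"):
    p,d=robot.get_image(n); cv2.imwrite(f"pics/{n}0.png",p[:,:,::-1]); np.save(f"{n}0.npy",d)
    c=robot.get_calibration(n); print(n,np.round(c["mtx"],1).tolist(),np.round(c["world_from_camera"],3).tolist())
    np.savez(f"{n}cal.npz",**c)
s=robot.observe();print(s)
E
```

```text
pics
rig.py
shift.py
side [[495.8, 0.0, 322.8], [0.0, 495.8, 237.0], [0.0, 0.0, 1.0]] [[0.813, -0.36, 0.459, 0.173], [-0.583, -0.481, 0.655, -0.559], [-0.015, -0.799, -0.601, 0.624], [0.0, 0.0, 0.0, 1.0]]
top [[587.0, 0.0, 314.0], [0.0, 587.0, 239.8], [0.0, 0.0, 1.0]] [[0.02, -0.995, 0.102, 0.502], [-1.0, -0.02, -0.007, 0.055], [0.009, -0.102, -0.995, 0.925], [0.0, 0.0, 0.0, 1.0]]
{'time_s': 0.1, 'joint_positions': array([-1.04279242,  0.5017512 , -0.42680668,  1.55134905,  0.22078438,
        1.13832646, -0.21029267]), 'qd': array([-1.26494901e-03, -4.79352109e-04,  5.69132415e-04, -1.97439233e-03,
        5.58909867e-05, -2.14087382e-03, -7.44197766e-04]), 'effort': array([-1.21021376e-02, -5.67868853e+01, -5.83854407e+00, -2.79911846e+01,
       -6.90158713e-02,  2.42939632e-02,  3.43136173e-05]), 'position': array([0.17007881, 0.62701438, 0.40378205]), 'eef_rot': array([ 1.31991064e-01,  9.91250505e-01, -8.78955097e-04, -1.51321095e-04]), 'contact_force': array([-0.59682526, -0.10197026,  0.69773781]), 'moment': array([-0.01869217,  0.01883055, -0.01244534]), 'gripper_force': 0.0, 'width': 0.09176434278786871}
```

View pics/side0.png

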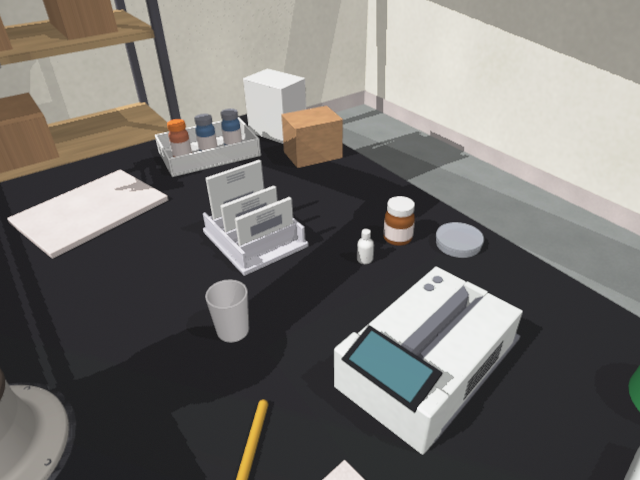

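View pics/top0.png

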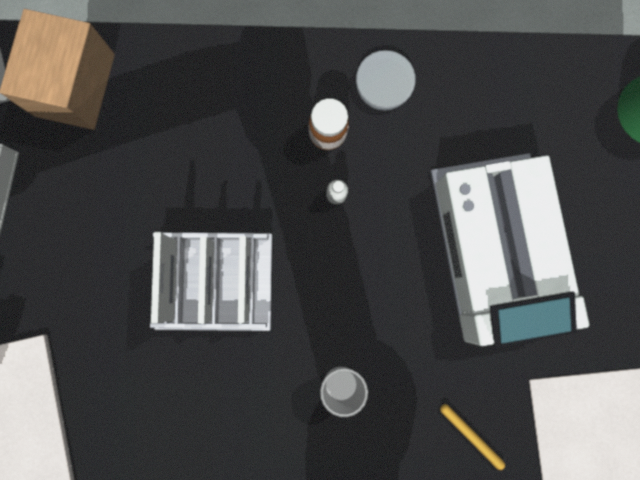

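The side view shows the tall cassette at about (235,190), in the slot farthest from the reader. The display is at (390,367), facing the robot. In the top view the tall cassette's edge runs along x≈157 px, rows 235–328. The channel runs from about (497,172) to (525,295), with the console at its bottom end. Next I'll measure both from depth.

```bash
cat > h.py <<'E'
import numpy as np,cv2
def cloud(n,d):
    c=np.load(f"{n}cal.npz");K=c["mtx"];T=c["world_from_camera"]
    v,u=np.mgrid[:480,:640];P=np.stack([(u-K[0,2])/K[0,0]*d,(v-K[1,2])/K[1,1]*d,d],-1)
    P=P@T[:3,:3].T+T[:3,3];P[d<=0]=np.nan;return P
def rect(Q):
    (c,s,a)=cv2.minAreaRect((Q[:,:2]*1000).astype(np.float32));return np.round(c,1),np.round(s,1),round(a,2)
E
python3 - <<'E'
from h import *
for n in("side","top"):
    P=cloud(n,np.load(f"{n}0.npy")).reshape(-1,3);P=P[~np.isnan(P[:,0])]
    print(n)
    R=P[(P[:,0]>.3)&(P[:,0]<.65)&(P[:,1]>.08)&(P[:,1]<.4)]
    T=R[(R[:,2]>.11)&(R[:,2]<.2)]
    print("tall",len(T),rect(T),T[:,2].max(),np.percentile(T[:,2],[50,95]))
    T=T[T[:,2]>T[:,2].max()-.006];print("tall top",len(T),rect(T),T.mean(0))
    L=R[(R[:,2]>.098)&(R[:,2]<.112)&(R[:,1]<.235)];print("low",len(L),L[:,:3].min(0) if len(L) else 0,L.max(0) if len(L) else 0)
    F=R[(R[:,2]>.042)&(R[:,2]<.056)];print("rack",len(F),rect(F))
    D=P[(P[:,0]>.3)&(P[:,0]<.8)&(P[:,1]<-.1)&(P[:,1]>-.45)]
    E=D[(D[:,2]>.074)&(D[:,2]<.086)];print("deck",len(E),rect(E),np.median(E[:,2]))
    E=D[(D[:,2]>.09)&(D[:,2]<.13)];print("console",len(E),rect(E),E[:,2].max())
    for nm,x0,x1,y0,y1 in(("beaker",.2,.42,-.1,.1),("drops",.5,.65,-.03,.1),):
        B=P[(P[:,0]>x0)&(P[:,0]<x1)&(P[:,1]>y0)&(P[:,1]<y1)&(P[:,2]>.03)&(P[:,2]<.12)];print(nm,rect(B),B[:,2].max())
E
```

```text
side
tall 928 (array([530. , 201.8]), array([121.3, 122.4]), 0.76) 0.14483354926107783 [0.128825   0.14312731]
tall top 216 (array([529.2, 256.1]), array([120.9,  13.7]), 0.7) [0.52730305 0.25476137 0.14193135]
low 765 [0.46867011 0.13972819 0.09803129] [0.59277786 0.20712217 0.11023053]
rack 944 (array([529.8, 200. ]), array([141.6, 172.7]), 0.77)
deck 8771 (array([ 582.1, -246.3]), array([260.7, 158.3]), 10.86) 0.0808415453785315
console 3792 (array([ 483.7, -264.9]), array([ 59.2, 152.1]), 10.24) 0.11157368313327476
beaker (array([3.751e+02, 3.000e-01]), array([64.8, 66.7]), 10.21) 0.08810077577183595Traceback (most recent call last):
  File "<stdin>", line 15, in <module>
    return umr_maximum(a, axis, None, out, keepdims, initial, where)
ValueError: zero-size array to reduction operation maximum which has no identity
```

Run:
```python
from h import *
D={n:np.load(f"{n}0.npy") for n in("side","top")}
for n in D: print(n,"valid",(D[n]>0).mean())
for n in D:
    P=cloud(n,D[n]).reshape(-1,3);P=P[~np.isnan(P[:,0])]
    R=P[(P[:,0]>.3)&(P[:,0]<.7)&(P[:,1]>.05)&(P[:,1]<.4)]
    print(n,len(R),"z hist",np.histogram(R[:,2],np.arange(-.02,.2,.01))[0])
    T=R[R[:,2]>.125]
    if len(T): print("tall",rect(T),T.mean(0),T[:,2].max()); 
    if n=="top":
        F=R[(R[:,2]>.035)];print("rack+",rect(F))
    # reader channel: deck frame, angle th
    a=np.deg2rad(10.5);ex=np.array([np.cos(a),np.sin(a)]);ey=np.array([-ex[1],ex[0]])
    S=P[(P[:,0]>.4)&(P[:,0]<.75)&(P[:,1]<-.12)&(P[:,1]>-.42)]
    E=S[(S[:,2]>.074)&(S[:,2]<.088)]
    if len(E):
        print("deck",rect(E),np.median(E[:,2]))
        q=(S[:,:2]-[.57,-.25]);X=q@ex;Y=q@ey
        for lo in np.arange(-.08,.13,.03):
            m=(X>lo)&(X<lo+.01)
            # deck rows per y bin, mean z
            b=np.arange(-.03,.031,.004);k=np.digitize(Y[m],b);z=S[m][:,2]
            print(round(lo,2),[int(1000*z[k==i].mean()) if (k==i).any() else -1 for i in range(1,len(b))])
```

```text
side valid 0.9959733072916667
top valid 0.9959505208333334
side 20021 z hist [   0 3083 9779 1007  407  437  606  552  325  541  722  727  907  243
  253  244  188    0    0    0    0]
tall (array([529.3, 255.9]), array([121.1,  14. ]), 0.67) [0.52656272 0.25366791 0.13590511] 0.14483354926107783
deck (array([ 581.8, -245.9]), array([261.3, 159.4]), 10.83) 0.08090933255609695
-0.08 [105, 104, 105, 105, 104, 105, 105, 105, 104, 105, 105, 105, 105, 105, 105]
-0.05 [-1, -1, -1, -1, -1, -1, -1, -1, -1, -1, -1, -1, -1, -1, -1]
-0.02 [81, 81, 81, 79, 76, 72, 68, -1, -1, 60, 70, 74, 78, 80, 81]
0.01 [81, 81, 80, 80, 76, 71, 68, -1, -1, 53, 70, 74, 78, 80, 81]
0.04 [80, 81, 80, 80, 76, 72, 68, -1, -1, 56, 69, 74, 78, 80, 80]
0.07 [81, 81, 81, 79, 77, 73, 69, -1, -1, 52, 68, 74, 78, 80, 80]
0.1 [80, 81, 81, 80, 76, 73, 69, -1, -1, 53, 67, 73, 77, 80, 81]
0.13 [81, 81, 80, 80, 80, 79, 76, 75, 69, 65, 74, 78, 80, 80, 81]
top 57418 z hist [    0 18839 27522  4391   328   369  1221  1183   276   297   319   324
  1254   168   165   196   566     0     0     0     0]
tall (array([528.7, 258.4]), array([119.7,   9.3]), 0.57) [0.52808689 0.2575351  0.13942678] 0.14608041284176188
rack+ (array([529.2, 203.3]), array([140.4, 169.6]), 0.85)
deck (array([ 579.9, -242. ]), array([260.6, 159.6]), 10.83) 0.08019320038762523
-0.08 [104, 105, 104, 104, 105, 104, 104, 105, 104, 104, 105, 105, 104, 104, 104]
-0.05 [79, 80, 80, 79, 77, 73, 67, 52, -1, -1, 67, 72, 76, 79, 80]
-0.02 [80, 79, 79, 78, 78, 74, 67, 52, -1, -1, 67, 71, 75, 79, 80]
0.01 [80, 80, 80, 80, 78, 74, 69, 53, -1, -1, 67, 70, 75, 79, 80]
0.04 [80, 80, 80, 80, 78, 74, 69, 54, 47, -1, 66, 71, 76, 78, 80]
0.07 [80, 80, 80, 80, 77, 75, 70, 53, 40, -1, 67, 70, 75, 78, 80]
0.1 [80, 80, 79, 80, 78, 75, 70, 54, 40, -1, 67, 70, 75, 78, 80]
0.13 [80, 80, 80, 80, 79, 80, 80, 74, 74, 76, 79, 79, 80, 80, 80]
```

The two cameras agree to about 3 mm, and heights match the text: tall top 142 mm, deck 80 mm. The tall cassette centre is at about (0.529, 0.257), yaw 0.7°. The reader yaw is 10.83°. Now I'll work out the first move.

```bash
cat >> h.py <<'E'
from scipy.spatial.transform import Rotation as Ro
def target(yaw): # tool z down, tool y along world angle 90+yaw deg
    a=np.deg2rad(yaw);y=np.array([-np.sin(a),np.cos(a),0]);z=np.array([0,0,-1.]);return np.stack([np.cross(y,z),y,z],1)
def delta(s,p,yaw):
    R=Ro.from_quat(s["eef_rot"]).as_matrix()
    return np.round(R.T@(np.array(p)-s["position"]),4),np.round(Ro.from_matrix(R.T@target(yaw)).as_rotvec(),4)
E
python3 - <<'E'
from h import *
from rig import robot
print(delta(robot.observe(),[.529,.257,.36],.7))
E
```

```text
(array([-0.4432, -0.2631,  0.0442]), array([-0.0018, -0.0003, -0.277 ]))
```

```bash
python3 shift.py '[{"pos":[-0.05, -0.03, 0], "turn_vec":[0, 0, -0.06]}, {"pos":[-0.10, -0.06, 0], "turn_vec":[0, 0, -0.12]}, {"pos":[-0.15, -0.09, 0], "turn_vec":[0, 0, -0.18]}, {"pos":[-0.20, -0.12, 0], "turn_vec":[0, 0, -0.24]}, {"pos":[-0.25, -0.15, 0], "turn_vec":[0, 0, -0.277]}]' 0.046 45
python3 - <<'E'
from h import *
from rig import robot
print(delta(robot.observe(),[.529,.257,.36],.7))
E
```

```text
time_s: 0.72
position: [0.3732, 0.4154, 0.4044]
eef_rot: [-0.007, 1.0, -0.0, -0.0]
contact_force: [0.9, 0.2, 0.4]
width: 0.0477
gripper_force: 0.0
(array([-0.1536, -0.1605,  0.0444]), array([-0.0004, -0.0003,  0.0015]))
```

```bash
python3 shift.py '[{"pos":[-0.04, -0.04, 0]}, {"pos":[-0.08, -0.08, 0]}, {"pos":[-0.12, -0.12, 0.02]}, {"pos":[-0.155, -0.161, 0.044]}, {"pos":[-0.155, -0.161, 0.044]}]'
python3 - <<'E'
from h import *
from rig import robot
import cv2
s=robot.observe();print(delta(s,[.529,.257,.276],.7),s["position"])
for n in("side","top"):
    p,d=robot.get_image(n);cv2.imwrite(f"pics/{n}1.png",p[:,:,::-1])
    P=cloud(n,d);m=(P[...,0]>.4)&(P[...,0]<.65)&(P[...,1]>.17)&(P[...,1]<.35)&(P[...,2]>.17)&(P[...,2]<.25)
    Q=P[m]; print(n,len(Q),Q.min(0),Q.max(0),rect(Q)) if len(Q) else 0
a=cv2.imread("pics/side1.png")[120:270,160:330];b=cv2.imread("pics/top1.png")[200:350,120:290]
cv2.imwrite("pics/c1.png",cv2.resize(np.hstack([a,b]),None,fx=2.3,fy=2.3))
E
```

```text
time_s: 1.35
position: [0.5317, 0.2519, 0.3578]
eef_rot: [-0.001, 1.0, -0.002, -0.002]
contact_force: [-0.7, -0.1, -0.3]
width: 0.0457
gripper_force: 0.0
(array([0.0024, 0.0055, 0.0817]), array([-0.0049, -0.0032, -0.0093])) [0.53165052 0.25192927 0.35776519]
side 489 [0.49609116 0.1710165  0.18093322] [0.54541163 0.33399605 0.24997155] (array([520.9, 252.7]), array([ 48.3, 163. ]), 0.5)
```

View pics/c1.png

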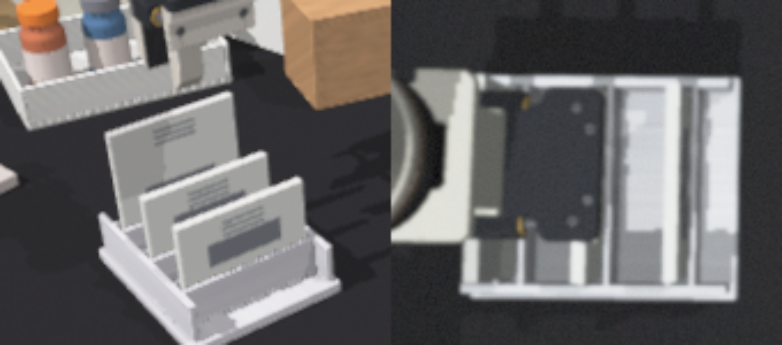

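The crop shows the gripper above the tall cassette in the left slot, with the two low ones untouched. I'll correct the residual and start down.

```bash
python3 - <<'E'
from h import *
from rig import robot
s=robot.observe();print(delta(s,[.529,.257,.276],.7),s["position"],s["qd"].round(3))
E
python3 shift.py '[{}, {}]'
python3 - <<'E'
from h import *
from rig import robot
s=robot.observe();print(delta(s,[.529,.257,.276],.7),s["position"])
E
```

```text
(array([-0.0001, -0.0005,  0.0839]), array([-0.0002, -0.002 , -0.0017])) [0.52904181 0.25753272 0.35988221] [-0.032 -0.021 -0.038 -0.007 -0.004 -0.    -0.   ]
time_s: 1.7
position: [0.5282, 0.2597, 0.3613]
eef_rot: [-0.008, 1.0, 0.0, 0.0]
contact_force: [0.5, 0.6, 0.3]
width: 0.0462
gripper_force: 0.0
(array([-0.0007, -0.0028,  0.0853]), array([0.0009, 0.0006, 0.0028])) [0.52824299 0.25969219 0.36133183]
```

```bash
python3 shift.py '[{"pos":[-0.001, -0.003, 0.02]}, {"pos":[-0.001, -0.003, 0.04]}, {"pos":[-0.001, -0.003, 0.06]}, {"pos":[-0.001, -0.003, 0.08]}, {"pos":[-0.001, -0.003, 0.085]}]'
python3 shift.py '[{}, {}, {}, {}]' 0 45
python3 - <<'E'
from h import *
from rig import robot
s=robot.observe();print(delta(s,[.529,.257,.276],.7),s["position"],s["moment"].round(2))
E
```

```text
time_s: 2.33
position: [0.5293, 0.2553, 0.2744]
eef_rot: [-0.007, 1.0, -0.0, -0.001]
contact_force: [0.5, -0.4, 0.4]
width: 0.046
gripper_force: 0.0
time_s: 2.82
position: [0.5303, 0.2551, 0.2762]
eef_rot: [-0.006, 1.0, 0.0, 0.0]
contact_force: [0.6, 1.2, 0.1]
width: 0.0104
gripper_force: 0.0
(array([0.0013, 0.0019, 0.0002]), array([ 0.0004,  0.0008, -0.0001])) [0.53028687 0.25511821 0.27619881] [0.03 0.01 0.01]
```

```bash
python3 shift.py '[{}, {}, {}]'
python3 - <<'E'
from h import *
from rig import robot
s=robot.observe();print(s["position"],s["moment"].round(2))
E
```

```text
time_s: 3.2
position: [0.5302, 0.2554, 0.2761]
eef_rot: [-0.006, 1.0, 0.0, 0.0]
contact_force: [-0.5, 0.4, 2.8]
width: 0.0078
gripper_force: 45.0
[0.53022276 0.25540741 0.27608141] [0.34 0.06 0.01]
```

Gripped with 45 N. Lifting straight up.

```bash
python3 shift.py '[{"pos":[0, 0, -0.02]}, {"pos":[0, 0, -0.05]}, {"pos":[0, 0, -0.08]}, {"pos":[0, 0, -0.11]}, {"pos":[0, 0, -0.13]}]'
python3 shift.py '[{}, {}, {}]'
python3 - <<'E'
from h import *
from rig import robot
s=robot.observe();print(s["position"],s["contact_force"],s["moment"].round(2))
a=np.deg2rad(10.83);ex=np.array([np.cos(a),np.sin(a)])
o=np.array([.5809,-.244])+.0225*ex;c=o-.027*ex;print("origin",o,"console-end",c)
print(delta(s,[c[0],c[1],.406],10.83))
# low cassettes still? held cassette measure
for n in("side","top"):
    p,d=robot.get_image(n);P=cloud(n,d)
    m=(P[...,0]>.4)&(P[...,0]<.65)&(P[...,1]>.12)&(P[...,1]<.235)&(P[...,2]>.098)&(P[...,2]<.112);print(n,"low",m.sum(),P[m].max(0))
E
```

```text
time_s: 3.82
position: [0.5302, 0.2545, 0.4084]
eef_rot: [-0.006, 1.0, -0.0, 0.001]
contact_force: [0.8, -0.3, -1.6]
width: 0.0081
gripper_force: 45.0
time_s: 4.2
position: [0.5297, 0.2547, 0.4045]
eef_rot: [-0.006, 1.0, -0.001, -0.001]
contact_force: [0.3, 0.2, -1.8]
width: 0.008
gripper_force: 45.0
[0.52971424 0.25467268 0.4044926 ] [ 0.27239727  0.16762676 -1.77280653] [0.01 0.07 0.02]
origin [ 0.60299925 -0.23977235] console-end [ 0.57648015 -0.24484553]
(array([-0.0407, -0.5001, -0.001 ]), array([-0.001 , -0.0023, -0.1768]))
side low 782 [0.59134213 0.20806064 0.10973922]
top low 786 [0.58958453 0.20719178 0.11161676]
```

Clear of the rack. Carrying it over to the reader.

```bash
python3 shift.py '[{"pos":[-0.004, -0.04, 0]}, {"pos":[-0.008, -0.09, 0], "turn_vec":[0, 0, -0.03]}, {"pos":[-0.012, -0.14, 0], "turn_vec":[0, 0, -0.06]}, {"pos":[-0.016, -0.19, 0], "turn_vec":[0, 0, -0.08]}, {"pos":[-0.02, -0.24, 0], "turn_vec":[0, 0, -0.1]}]'
python3 shift.py '[{}, {}]'
python3 - <<'E'
from h import *
from rig import robot
s=robot.observe();print(s["position"]);print(delta(s,[.5765,-.2448,.406],10.83))
E
```

```text
time_s: 4.92
position: [0.5529, 0.0137, 0.4053]
eef_rot: [-0.057, 0.998, 0.0, -0.0]
contact_force: [0.4, -0.9, -1.5]
width: 0.0079
gripper_force: 45.0
time_s: 5.18
position: [0.5529, 0.0157, 0.4053]
eef_rot: [-0.056, 0.998, 0.0, -0.0]
contact_force: [0.6, 0.0, -0.4]
width: 0.0079
gripper_force: 45.0
[0.55294342 0.01570045 0.40530391]
(array([ 0.0057, -0.2615, -0.0009]), array([ 0.0009, -0.0007, -0.0772]))
```

```bash
python3 shift.py '[{"pos":[0, -0.05, 0], "turn_vec":[0, 0, -0.02]}, {"pos":[0, -0.1, 0], "turn_vec":[0, 0, -0.04]}, {"pos":[0.002, -0.15, 0], "turn_vec":[0, 0, -0.06]}, {"pos":[0.004, -0.2, 0], "turn_vec":[0, 0, -0.077]}, {"pos":[0.006, -0.235, 0], "turn_vec":[0, 0, -0.077]}]'
python3 shift.py '[{"pos":[0, -0.014, 0]}, {"pos":[0, -0.026, 0]}, {"pos":[0, -0.026, 0]}, {"pos":[0, -0.026, 0]}]'
python3 - <<'E'
from h import *
from rig import robot
import cv2
s=robot.observe();print(s["position"]);print(delta(s,[.5765,-.2448,.406],10.83))
for n in("side","top"):
    p,d=robot.get_image(n);cv2.imwrite(f"pics/{n}2.png",p[:,:,::-1]);np.save(f"{n}2.npy",d)
a=cv2.imread("pics/side2.png")[130:450,280:580];b=cv2.imread("pics/top2.png")[100:420,330:630]
cv2.imwrite("pics/c2.png",cv2.resize(np.hstack([a,b]),None,fx=1.3,fy=1.3))
E
```

```text
time_s: 5.8
position: [0.5739, -0.2194, 0.4054]
eef_rot: [-0.095, 0.995, 0.0, -0.0]
contact_force: [0.7, 0.4, 0.1]
width: 0.0077
gripper_force: 45.0
time_s: 6.3
position: [0.5787, -0.2426, 0.4057]
eef_rot: [-0.096, 0.995, 0.0, 0.0]
contact_force: [0.9, -0.1, -1.5]
width: 0.0077
gripper_force: 45.0
[ 0.57871732 -0.24255166  0.40571038]
(array([ 0.0026, -0.0018, -0.0003]), array([0.001 , 0.0002, 0.0026]))
```

View pics/c2.png

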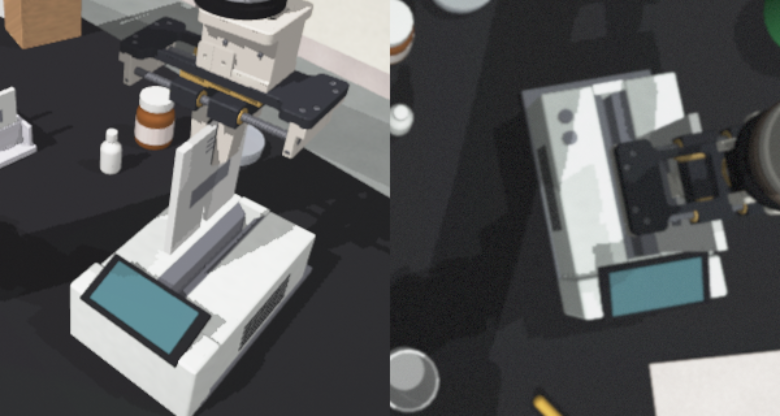

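The held cassette hangs upright over the channel, and the console is clear. I'll measure cassette against channel within the side camera, so its calibration bias cancels.

Run:
```python
from h import *
a=np.deg2rad(10.83);ex=np.array([np.cos(a),np.sin(a)]);ey=np.array([-ex[1],ex[0]])
O=np.array([.603,-.2398])
for n in("side","top"):
    P=cloud(n,np.load(f"{n}0.npy")).reshape(-1,3);P=P[~np.isnan(P[:,0])]
    q=P[:,:2]-O;X=q@ex;Y=q@ey;Z=P[:,2]
    for x0,x1 in((-.09,-.03),(-.03,.03),(.03,.09)):
        m=(X>x0)&(X<x1);r=[]
        for sgn in(1,-1):
            k=m&(sgn*Y>.0)&(sgn*Y<.022)&(Z>.068)&(Z<.0785); r.append((round(1000*np.median(Y[k]),2),k.sum(),round(1000*np.interp(.073,*[np.array(t) for t in zip(*sorted(zip(*[ [np.median(Z[k&(Z>b)&(Z<=b+.0035)]) for b in(.068,.0715,.075)],[np.median(Y[k&(Z>b)&(Z<=b+.0035)]) for b in(.068,.0715,.075)]])))]),2)))
        print(n,x0,r,"centre",(r[0][2]+r[1][2])/2)
    # deck ends
    k=(Z>.076)&(Z<.084)&(abs(Y)<.07)&(X>-.05)&(X<.15);print("deck far end x",np.percentile(X[k],[99,99.9]))
    k=(Z>.076)&(Z<.084)&(X>0)&(X<.09)&(abs(Y)<.12);print("deck y",np.percentile(Y[k],[.3,99.7]))
    P=cloud(n,np.load(f"{n}2.npy")).reshape(-1,3);P=P[~np.isnan(P[:,0])]
    q=P[:,:2]-O;X=q@ex;Y=q@ey;Z=P[:,2]
    m=(abs(Y)<.025)&(X>-.12)&(X<.06)&(Z>.135)&(Z<.23)
    if m.sum()>30:
        print("cass",m.sum(),"z",np.percentile(Z[m],[0,.5,50]),"x",np.percentile(X[m],[.5,99.5]),"Y pct",np.percentile(Y[m],[2,10,30,50,70,90,98])*1e3)
        k=m&(Y<np.percentile(Y[m],50)+.003)&(Y>np.percentile(Y[m],50)-.003);A=np.c_[X[k],Z[k]-.18,np.ones(k.sum())];print("face fit Y=aX+bZ+c",np.linalg.lstsq(A,Y[k],rcond=None)[0])
```

```text
side -0.09 [(np.float64(11.08), np.int64(198), np.float64(10.36)), (np.float64(-13.37), np.int64(84), np.float64(-12.51))] centre -1.0750000000000002
side -0.03 [(np.float64(11.03), np.int64(280), np.float64(10.5)), (np.float64(-12.44), np.int64(116), np.float64(-12.28))] centre -0.8899999999999997
side 0.03 [(np.float64(10.95), np.int64(260), np.float64(10.46)), (np.float64(-12.7), np.int64(102), np.float64(-12.45))] centre -0.9949999999999992
deck far end x [0.10508042 0.10814397]
deck y [-0.07897376  0.07568692]
cass 2231 z [0.14088448 0.14314298 0.18621029] x [-0.08696877  0.033654  ] Y pct [-3.63589372 -3.27634963 -2.93670981 -2.68889082 -2.40281999 -0.20377876
  3.93010837]
face fit Y=aX+bZ+c [-0.00154718 -0.0042532  -0.00270446]
top -0.09 [(np.float64(14.28), np.int64(186), np.float64(13.56)), (np.float64(-11.12), np.int64(395), np.float64(-10.86))] centre 1.3500000000000005
top -0.03 [(np.float64(14.38), np.int64(191), np.float64(13.52)), (np.float64(-10.96), np.int64(390), np.float64(-10.47))] centre 1.5249999999999995
top 0.03 [(np.float64(13.96), np.int64(190), np.float64(13.66)), (np.float64(-10.82), np.int64(374), np.float64(-10.42))] centre 1.62
deck far end x [0.10534482 0.10681081]
deck y [-0.07525429  0.07981169]
cass 1165 z [0.14083085 0.14325654 0.19922709] x [-0.08652772  0.03288899] Y pct [6.65085008 6.99878718 7.34827706 7.62453239 7.90722159 8.34495364
 8.81905518]
face fit Y=aX+bZ+c [0.00093572 0.0001236  0.00767666]
```

Both cameras agree: shift −2.2 mm in y, with x at −27 mm and the yaw aligned. Lowering.

```bash
python3 shift.py '[{"pos":[0, -0.0022, 0]}, {"pos":[0, -0.0022, 0.02]}, {"pos":[0, -0.0022, 0.04]}, {"pos":[0, -0.0022, 0.05]}, {"pos":[0, -0.0022, 0.05]}]'
python3 shift.py '[{}, {}]'
python3 - <<'E'
from h import *
from rig import robot
s=robot.observe();print(s["position"])
a=np.deg2rad(10.83);ex=np.array([np.cos(a),np.sin(a)]);ey=np.array([-ex[1],ex[0]]);O=np.array([.603,-.2398])
for n,c in(("side",.0010+.000),("top",-.0015)):
    p,d=robot.get_image(n);P=cloud(n,d).reshape(-1,3);q=P[:,:2]-O;X=q@ex;Y=q@ey;Z=P[:,2]
    m=(abs(Y)<.02)&(X>-.12)&(X<.06)&(Z>.12)&(Z<.17);y=np.median(Y[m])
    print(n,m.sum(),"offset mm",1e3*(y+(.004 if n=="side" else -.004)+c))
E
```

```text
time_s: 7.02
position: [0.5785, -0.2464, 0.3551]
eef_rot: [-0.095, 0.996, 0.0, -0.001]
contact_force: [0.5, -0.2, -1.8]
width: 0.008
gripper_force: 45.0
time_s: 7.28
position: [0.579, -0.2467, 0.3567]
eef_rot: [-0.094, 0.996, -0.0, 0.001]
contact_force: [-0.1, 0.1, -0.9]
width: 0.0079
gripper_force: 45.0
[ 0.57904287 -0.2466776   0.35665563]
side 1155 offset mm -2.2815136827955733
top 807 offset mm -2.1188927209551456
```

```bash
cat > m.py <<'E'
from h import *
from rig import robot
s=robot.observe();print(s["position"],s["contact_force"].round(1),s["moment"].round(2))
a=np.deg2rad(10.83);ex=np.array([np.cos(a),np.sin(a)]);ey=np.array([-ex[1],ex[0]]);O=np.array([.603,-.2398])
for n,c in(("side",.0010),("top",-.0015)):
    p,d=robot.get_image(n);P=cloud(n,d).reshape(-1,3);q=P[:,:2]-O;X=q@ex;Y=q@ey;Z=P[:,2]
    m=(abs(Y)<.02)&(X>-.12)&(X<.09)&(Z>.115)&(Z<.155);y=np.median(Y[m])
    k=m&(abs(Y-y)<.003);f=np.polyfit(X[k],Y[k],1)
    print(n,k.sum(),"offset mm",1e3*(y+(.004 if n=="side" else -.004)+c),"yaw",f[0],"x",np.percentile(X[k],[.5,99.5]).round(4))
E
python3 shift.py '[{"pos":[0, 0.0022, 0]}, {"pos":[0, 0.0022, 0]}, {"pos":[0, 0.0022, 0]}, {"pos":[0, 0.0022, 0]}]'; python3 m.py
```

```text
time_s: 7.88
position: [0.5783, -0.2444, 0.3557]
eef_rot: [-0.094, 0.996, -0.0, -0.0]
contact_force: [-0.3, 0.3, -0.7]
width: 0.0078
gripper_force: 45.0
[ 0.57827698 -0.24444893  0.35566735] [-0.3  0.3 -0.7] [-0.02 -0.    0.05]
side 869 offset mm 0.2544774975219866 yaw -0.003703686134483265 x [-0.0877  0.0334]
top 606 offset mm 0.3334709703336192 yaw -0.0009068490525553223 x [-0.0865  0.0321]
```

Centred to 0.3 mm. Continuing down gently.

```bash
python3 shift.py '[{"pos":[0, -0.0003, 0.008]}, {"pos":[0, -0.0003, 0.016]}, {"pos":[0, -0.0003, 0.022]}, {"pos":[0, -0.0003, 0.028]}, {"pos":[0, -0.0003, 0.028]}]'; python3 shift.py '[{"pos":[0, 0, 0.002]}, {"pos":[0, 0, 0.004]}, {"pos":[0, 0, 0.006]}, {"pos":[0, 0, 0.006]}]'; python3 m.py
```

```text
time_s: 8.6
position: [0.5781, -0.2445, 0.3269]
eef_rot: [-0.095, 0.996, 0.0, -0.001]
contact_force: [-0.5, 0.1, -1.3]
width: 0.0079
gripper_force: 45.0
time_s: 9.1
position: [0.5783, -0.2446, 0.3215]
eef_rot: [-0.094, 0.996, 0.0, -0.0]
contact_force: [0.3, 0.9, -1.4]
width: 0.0078
gripper_force: 45.0
[ 0.57827497 -0.24464079  0.32152913] [ 0.3  0.9 -1.4] [ 0.03 -0.04  0.03]
side 613 offset mm 0.09742237177035734 yaw -0.006365903922686024 x [-0.0876  0.0335]
top 432 offset mm 0.0646084950306036 yaw -0.0013200337927598877 x [-0.0866  0.0322]
```

```bash
python3 shift.py '[{"pos":[0, 0, 0.001]}, {"pos":[0, 0, 0.002]}, {"pos":[0, 0, 0.003]}, {"pos":[0, 0, 0.003]}]'; python3 shift.py '[{"pos":[0, 0, 0.001]}, {"pos":[0, 0, 0.002]}, {"pos":[0, 0, 0.003]}, {"pos":[0, 0, 0.003]}]'
```

```text
time_s: 9.7
position: [0.5783, -0.2447, 0.3185]
eef_rot: [-0.094, 0.996, 0.0, -0.0]
contact_force: [0.4, -0.6, -1.1]
width: 0.0075
gripper_force: 45.0
time_s: 10.2
position: [0.5784, -0.2447, 0.316]
eef_rot: [-0.094, 0.996, -0.0, 0.0]
contact_force: [-0.9, 0.3, 1.8]
width: 0.0077
gripper_force: 45.0
```

Contact with the pin's top shows as about 3 N upward. Sliding away from the console (−tool x) with light pressure.

```bash
python3 shift.py '[{"pos":[-0.003, 0, 0.0003]}, {"pos":[-0.006, 0, 0.0003]}, {"pos":[-0.009, 0, 0.0003]}, {"pos":[-0.011, 0, 0.0003]}, {"pos":[-0.011, 0, 0.0003]}]'; python3 shift.py '[{"pos":[-0.001, 0, 0]}, {"pos":[-0.002, 0, 0]}, {"pos":[-0.003, 0, 0]}, {"pos":[-0.004, 0, 0]}]'
```

```text
time_s: 10.82
position: [0.5891, -0.243, 0.3158]
eef_rot: [-0.094, 0.996, -0.0, -0.0]
contact_force: [-2.9, -0.9, 5.9]
width: 0.0078
gripper_force: 45.0
time_s: 11.32
position: [0.593, -0.2424, 0.3158]
eef_rot: [-0.094, 0.996, -0.0, -0.0]
contact_force: [-4.2, -1.5, 6.5]
width: 0.0076
gripper_force: 45.0
```

```bash
python3 shift.py '[{"pos":[-0.001, 0, 0]}, {"pos":[-0.002, 0, 0]}, {"pos":[-0.003, 0, 0]}, {"pos":[-0.004, 0, 0]}, {"pos":[-0.004, 0, 0]}]'
```

```text
time_s: 11.95
position: [0.5965, -0.2419, 0.3158]
eef_rot: [-0.094, 0.996, -0.0, -0.001]
contact_force: [-4.2, -1.2, 7.5]
width: 0.0081
gripper_force: 45.0
```

```bash
python3 shift.py '[{"pos":[-0.001, 0, 0]}, {"pos":[-0.002, 0, 0]}, {"pos":[-0.003, 0, 0]}, {"pos":[-0.003, 0, 0]}]'
```

```text
time_s: 12.45
position: [0.599, -0.2415, 0.3157]
eef_rot: [-0.094, 0.996, -0.0, -0.001]
contact_force: [-4.9, -1.2, 8.9]
width: 0.0078
gripper_force: 45.0
```

```bash
python3 shift.py '[{"pos":[-0.001, 0, -0.0005]}, {"pos":[-0.002, 0, -0.0005]}, {"pos":[-0.003, 0, -0.0005]}, {"pos":[-0.004, 0, -0.0005]}, {"pos":[-0.004, 0, -0.0005]}]'
```

```text
time_s: 13.08
position: [0.6039, -0.2397, 0.3158]
eef_rot: [-0.095, 0.996, 0.0, -0.0]
contact_force: [-2.8, -1.6, 3.8]
width: 0.0077
gripper_force: 45.0
```

```bash
python3 shift.py '[{"pos":[-0.001, 0, 0]}, {"pos":[-0.002, 0, 0]}, {"pos":[-0.003, 0, 0]}, {"pos":[-0.003, 0, 0]}]'
```

```text
time_s: 13.58
position: [0.6072, -0.2387, 0.3155]
eef_rot: [-0.095, 0.995, 0.0, 0.0]
contact_force: [-0.6, -0.0, -2.2]
width: 0.0079
gripper_force: 45.0
```

The contact force has vanished, so the notch is reaching the pin at x≈+2. Lowering gently.

```bash
python3 shift.py '[{"pos":[-0.001, 0, 0.0005]}, {"pos":[-0.0015, 0, 0.001]}, {"pos":[-0.002, 0, 0.002]}, {"pos":[-0.002, 0, 0.003]}, {"pos":[-0.002, 0, 0.003]}]'
```

```text
time_s: 14.2
position: [0.6087, -0.2388, 0.3127]
eef_rot: [-0.094, 0.996, 0.0, -0.0]
contact_force: [-0.2, 0.2, -2.0]
width: 0.0077
gripper_force: 45.0
```

Free descent below the pin's top, with no lateral load: the notch is over the pin. Going on down to the carriage, 9 mm more.

```bash
python3 shift.py '[{"pos":[0, 0, 0.002]}, {"pos":[0, 0, 0.004]}, {"pos":[0, 0, 0.006]}, {"pos":[0, 0, 0.0075]}, {"pos":[0, 0, 0.0075]}]'; python3 shift.py '[{"pos":[0, 0, 0.001]}, {"pos":[0, 0, 0.002]}, {"pos":[0, 0, 0.002]}]'
```

```text
time_s: 14.82
position: [0.6087, -0.2388, 0.3052]
eef_rot: [-0.094, 0.996, 0.0, -0.0]
contact_force: [-0.3, -0.8, -1.0]
width: 0.0078
gripper_force: 45.0
time_s: 15.2
position: [0.6089, -0.2389, 0.3039]
eef_rot: [-0.094, 0.996, -0.0, 0.0]
contact_force: [-1.9, -0.5, 3.4]
width: 0.0076
gripper_force: 45.0
```

On the carriage, 12 mm below the pin contact. Pressing 8 mm.

```bash
python3 shift.py '[{"pos":[0, 0, 0.002]}, {"pos":[0, 0, 0.004]}, {"pos":[0, 0, 0.006]}, {"pos":[0, 0, 0.008]}, {"pos":[0, 0, 0.008]}]' - 55; python3 shift.py '[{"pos":[0, 0, 0.0008]}, {"pos":[0, 0, 0.0015]}, {"pos":[0, 0, 0.0015]}]'; python3 m.py
```

```text
time_s: 15.82
position: [0.609, -0.2389, 0.2967]
eef_rot: [-0.094, 0.996, -0.0, 0.0]
contact_force: [-4.2, 0.8, 10.5]
width: 0.0078
gripper_force: 55.0
time_s: 16.2
position: [0.6089, -0.2389, 0.296]
eef_rot: [-0.094, 0.996, -0.0, 0.0]
contact_force: [-5.4, 3.1, 13.9]
width: 0.0076
gripper_force: 55.0
[ 0.60893397 -0.23886636  0.2960423 ] [-5.4  3.1 13.9] [0.61 1.47 0.02]
side 451 offset mm -0.17156837095185384 yaw -0.02022694316244532 x [-0.0564 -0.0012]
top 337 offset mm -0.27366609191258356 yaw -0.0011079039085383476 x [-0.056   0.0634]
```

```bash
python3 shift.py '[{}, {}, {}, {}]'
python3 - <<'E'
from h import *
from rig import robot
a=np.deg2rad(10.83);ex=np.array([np.cos(a),np.sin(a)]);ey=np.array([-ex[1],ex[0]]);O=np.array([.603,-.2398])
p,d=robot.get_image("side");cv2.imwrite("pics/f.png",p[130:450,150:580,::-1])
P=cloud("side",d).reshape(-1,3);q=P[:,:2]-O;X=q@ex;Y=q@ey;Z=P[:,2]
for x0 in(-.05,-.03,.02,.04):
    m=(abs(Y)<.012)&(abs(X-x0)<.01)&(Z>.1)&(Z<.17);print(x0,m.sum(),np.percentile(Z[m],[95,99]) if m.any() else 0)
E
```

```text
time_s: 16.8
position: [0.6089, -0.2389, 0.2961]
eef_rot: [-0.094, 0.996, -0.0, 0.0]
contact_force: [-5.6, 1.6, 14.1]
width: 0.008
gripper_force: 55.0
-0.05 401 [0.16327908 0.16432438]
-0.03 284 [0.16361762 0.16409037]
0.02 10 [0.10398693 0.10446926]
0.04 0 0
```

View pics/f.png

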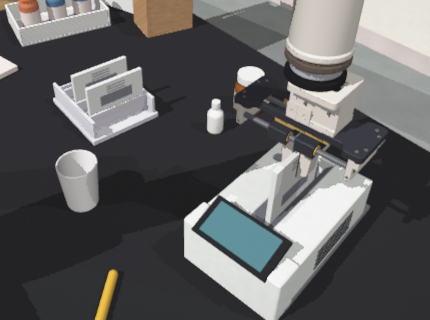

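The picture shows the cassette upright in the channel and still gripped. Its top is at about 162 mm once the camera's 2 mm bias is removed. The two low cassettes are in the rack, and the beaker and bottle look untouched. Handing in.

```bash
python3 -c "
from rig import robot
print(robot.hand_in())"
```

```text
the job is handed in; nothing more can be done
None
```

I docked the tall cassette over the hidden pin, pressed it fully down and handed it in still gripped with 55 N; the hand-in returned no verdict, so I can't confirm it passed.

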